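# Hang the lift-off cabinet door

## Robot

A 7-joint arm with a two-finger parallel gripper is mounted at the origin on a cart in front of the work surface, level with it; the furniture and walls round the work are solid. World frame = base frame: x ahead of the robot, y to its left, z up, the work surface at z = 0. Lengths are in mm, angles in rad, forces in N, time in s.
With the tool pointing down it reaches from about 400 to 850 mm from the base axis. Payload 10.4 kg.
Tool frame: the origin (TCP) lies on the front face of the gripper's body, between the roots of the fingers; the fingertips stand tip_extent ahead of it and the grasp point (between the pads) lies 54 mm ahead of it (tip_extent is the distance from the TCP to the fingertips, in mm); z points along the fingers, y is the line along which they close (so a half turn about z gives the same grasp; the last joint's range is limited). The gripper opens to 85 mm and grips with 20 to 120 N. Pads are 22 mm wide; open, the fingers measure 114 mm over their backs; the gripper's body (76 mm by 85 mm) begins 54 mm behind the grasp point. The pads swing forward as they close: fully open they stand 13 mm farther back than shut.
Start: joints at [1.231, 0.332, -0.065, 1.46, 0.022, 1.35, -0.088], TCP at [194.723, -593.908, 303.938] pointing down, gripper open.
Joint ranges: [-2.6, 2.6], [-0.5, 2.12], [-1.47, 1.34], [0.16, 2.42], [-1.27, 4.41], [0.06, 2.06], [-2.6, 2.6]. Speed limits (rad/s): [2.22, 2.22, 2.79, 2.79, 3.14, 3.14, 3.14].

## Interface

Orientations are given as a unit quaternion [w, x, y, z].
In Python, from workcell import sense, grab_frame, camera_info, sign_off, tip_extent gives the robot as it stands.
- The arm moves only by the tool play_rows, never from a script. Its argument "moves" is a list of rows, each an object of numbers: "x", "y", "z": the shift along the world's x, y, z scaled (see below); "roll": the turn about the world's z scaled (see below). A call has 1 to 8 rows; each row is the pose to reach, as a shift and turn from the pose commanded when the call began, turning the shorter way round; what a row does not reach only later rows make up. The controller multiplies each number of a shift by 400 mm and each number of a turn by 2 pi rad. A row lasts 1/10 s, in which the tool goes at most 50 mm and 8.59 degrees, less where a joint would pass 70% of its speed; a pose out of reach is approached as far as the arm can. A call with a number of a shift or a turn outside -1 to 1 is refused whole. A call with a gripper value outside its range is refused whole. "fingers" is the closure in counts, from 0 (fully open) to 255 (shut), set as the call begins (left out, the last holds). The fingers move at their own pace and stop on an object; "force" is the grip in N (left out, the last holds). Time passes only in rows, so rows that repeat a pose let the fingers close. It gives the time, the measured TCP pose, the force, the opening and the grip force at its end, in the units of the state.
- sense(): the state, without advancing time (a new reading comes with each control period).
- grab_frame(name): name is "side" or "top"; returns (picture, depth): 480x640x3 uint8, blue, green, red; 480x640 float32, mm along the optical axis (not along the pixel's ray), 0 where there is no reading.
- camera_info(name): a dict with "camera_matrix" (3x3 intrinsics, pixels), "distortion" ([k1, k2, p1, p2, k3] as OpenCV has them; the pictures are not rectified), "cam_to_world" (4x4, takes a point from camera to world coordinates). Camera axes: x right, y up, looking along -z (the intrinsics and any distortion apply to the point x, -y, -z); pixel columns grow to the right and rows downward; lengths in mm; the calibration is good to about 2 mm. A picture is of the moment at which its call begins. camera_info takes no time and is no camera call.
- sign_off(): hands the job in; it is judged then, once.
The state is a dict: "clock": time; "joints": joint angles; "qd": joint speeds; "joint_torque": joint torques, N m; "eef_pos": TCP position; "tcp_rot": TCP orientation; "contact_force": force on the tool from outside, world axes, zero at the start; "ft_torque": the same for the moment, N m; "grip_width": opening from 0.0 (shut) to 1.0 (fully open); "gripper_force": force on a finger pad.
Only numpy, scipy, OpenCV 4.12 (cv2) and the standard library are available. Lean on these libraries where they do the work, as an engineer would, in place of code of your own. Each camera call takes 0.05 s, during which the arm holds its last target. There are 200 camera calls.

## Task

Take the loose steel door out of its wooden rest and hang it, standing open, on the small cabinet, so that both hinge knuckles drop right down onto their pins; feel for the pins and do not force it. Then let go and swing the door fully shut against the rubber stops, leaving the things inside the cabinet where they are.

Things in the scene. Friction and masses are not known exactly. Their poses are not given: they have to be found in the camera images.
- cabinet: Fixed grey sheet-steel cabinet, 160 wide (y), 110 deep (x), 145 high, open front facing the robot, on a plywood board whose top is 132 above z = 0. Origin: middle of the front edge at the underside (board top). x points into the cabinet, y along the front to the hinge side (left seen from the front), z up. A steel strip on the front carries two upright hinge pins, one above the other.
- hinge_middle (a point): Middle position of the pin axis at board height: (-18, 66, 0) in the cabinet frame, same axes. The strip is clamped in slots: the pins stand up to 7.5 to either side of this along y (unmeasured; held against 80 N), x exact. Pins 9 thick, 18 long, tips tapered to 7, on collars 16 wide, 12 high. Collar tops z 22 and 104, tips z 40 and 122; 12 wide arms join collars to the strip.
- stops (a point): Middle of the two rubber door stops, at their front ends: they stand 12 out from the cabinet front, at its edge away from the hinge, z 30 and 118. The shut door rests its back on them, its centre at about (-18, -14, 75) in the cabinet frame, its x along the cabinet's y. Axes as the cabinet's.
- door_centre (a point): Centre of the loose grey steel door: panel 132 wide (x), 12 thick (y), 130 high (z), 0.25 to 0.5 kg, upright in the rest with its lower edge 12 above the board. x points to the hinge edge. A black knob, 18 wide, 22 out, on the +y face (outer face when shut) at x -48, z -15. Hung fully down the centre is 75 above the board; standing on the pin tips 93.
- door_knuckles (a point): On the knuckle axis, at the lower end of the lower of the door's two knuckles (80, 0, -53 from the centre; door axes). Knuckles: upright tubes 24 outside, 12 bore, 18 long, lower ends 82 apart in height, so both meet their pins together. To get the lower knuckle between the lower pin tip and the upper collar, bring the door in level from the front, this point 44 to 68 above the board.
- door: The same door; origin: middle of the panel's lower edge, 65 below the centre; same axes. Standing straight out from the cabinet its x points along the cabinet's x; it swings shut with the knob to the front.
- rest: Fixed wooden rest, 140 (x) by 60 (y) by 42 high, with a slot 14 wide and 30 deep along x in which the door stands with its knuckles towards +x of the rest. Origin: centre of the underside.
- oil_tin: Bystander: round tin 68 across, 54 high, standing in the cabinet. Origin: underside centre.
- plug_gauge: Bystander: black plug gauge 114 long, 22 thick, lying in the cabinet.

How it is judged (in metres and radians):
On the way:
1. the door hangs on both pins, knuckles down on the collars, upright, still standing at least 0.4 rad open and let go (z of door_centre in the frame of cabinet between 0.071 and 0.079 m and horizontal distance between door_centre and hinge_middle between 0.066 and 0.094 m and angle between door's own z axis and vertical below 0.06 rad and angle between the x axis of door and the y axis of cabinet, either way round above 0.4 rad and contact force between door and cabinet above 0.5 N and contact force between the fingers and door below 0.5 N), for 0.2 s.
At the end, for the whole second after the job is handed in: The door hangs on both pins (centre 75 mm above the board within 4 mm, upright within 0.06 rad), shut parallel to the cabinet front within 0.1 rad, centre within 12 mm in depth and 11 mm sideways of its shut place, released and at rest (z of door_centre in the frame of cabinet between 0.071 and 0.079 m and x of door_centre in the frame of cabinet between -0.03 and -0.008 m and y of door_centre in the frame of cabinet between -0.025 and -0.003 m and angle between door's own z axis and vertical below 0.06 rad and angle between the x axis of door and the y axis of cabinet, either way round below 0.1 rad and linear speed of door below 0.02 m/s); the robot touches nothing.
It fails at once if the door is forced against the cabinet or its hinge with more than 60 N (contact force between door and cabinet above 60 N).
It fails at once if a thing standing in the cabinet is shoved more than 30 mm (distance of any of oil_tin, plug_gauge from where it was at the start of the episode above 0.03 m).
It also fails if it takes over 67 s, if anything falls off the work surface, if the arm or the gripper's body presses on something with over 40 N, if the wrist force passes 120 N, or if a joint passes its speed limit or range.

## Working session

There is one attempt and no reset: what is moved stays moved. The work goes in short steps, Python scripts to look and compute and a tool call to move; the robot and the scene stay as the last step left them, time stands still between calls to the robot, and variables do not carry over. Pictures are saved under pics/ and viewed, at most 10 in all, crops included, and the job is handed in when it is done.

Besides the shell and the picture viewer there is one more tool, called after "Request:" by a JSON object that holds its "op" and its "data", one argument or row to a line. play_rows: Moves the arm, as the interface text tells. Shifts and turns lie within -1 to 1; 1 stands for 400 mm of shift or 2 pi rad of turn. Its arguments: {"type":"object","properties":{"moves":{"type":"array"},"fingers":{"type":"number"},"force":{"type":"number"}},"required":["moves"]}

```bash
mkdir -p pics
cat > h.py <<'E'
import numpy as np, cv2, sys
from workcell import *
def cloud(name):
    img,d=grab_frame(name); c=camera_info(name)
    K=np.array(c["camera_matrix"],float); D=np.array(c["distortion"],float); T=np.array(c["cam_to_world"],float)
    v,u=np.mgrid[0:480,0:640]
    p=cv2.undistortPoints(np.stack([u.ravel(),v.ravel()],1).astype(np.float32)[:,None],K,D)[:,0].reshape(480,640,2)
    P=np.stack([p[...,0]*d,-p[...,1]*d,-d],-1)@T[:3,:3].T+T[:3,3]
    P[d==0]=np.nan
    return img,P
E
python3 - <<'E'
from h import *
for n in("top","side"):
    i,P=cloud(n); cv2.imwrite(f"pics/{n}0.png",i); np.save(f"pics/{n}0.npy",P)
    print(n,np.array(camera_info(n)["cam_to_world"]).round(2).tolist())
print(sense(),tip_extent)
E
```

```text
top [[0.23, 0.94, -0.25, 420.19], [-0.97, 0.22, -0.07, -178.96], [-0.01, 0.26, 0.96, 1013.58], [0.0, 0.0, 0.0, 1.0]]
side [[0.84, 0.37, -0.39, 225.83], [-0.54, 0.6, -0.6, -664.74], [0.01, 0.71, 0.7, 869.33], [0.0, 0.0, 0.0, 1.0]]
{'clock': 0.1, 'joints': array([ 1.23143286,  0.33280012, -0.06466167,  1.4608588 ,  0.02159901,
        1.34988442, -0.0885107 ]), 'qd': array([-0.00174959, -0.00124121,  0.00042471, -0.00461085,  0.00018526,
       -0.00110657,  0.00014639]), 'joint_torque': array([ 4.67663267e-04, -6.26745987e+01,  4.84150287e-02, -3.92434001e+01,
        1.63134380e-02,  6.76294687e-03,  5.54078485e-05]), 'eef_pos': array([ 194.58888151, -593.68389453,  303.19997292]), 'tcp_rot': array([-6.13711280e-04,  9.87485816e-01,  1.57706593e-01, -1.32421347e-04]), 'contact_force': array([0.25986092, 0.31986036, 0.03048019]), 'ft_torque': array([ 0.00764375, -0.00976059,  0.03105113]), 'gripper_force': 0.0, 'grip_width': 1.0013627596451984} 72.6
```

View pics/top0.png

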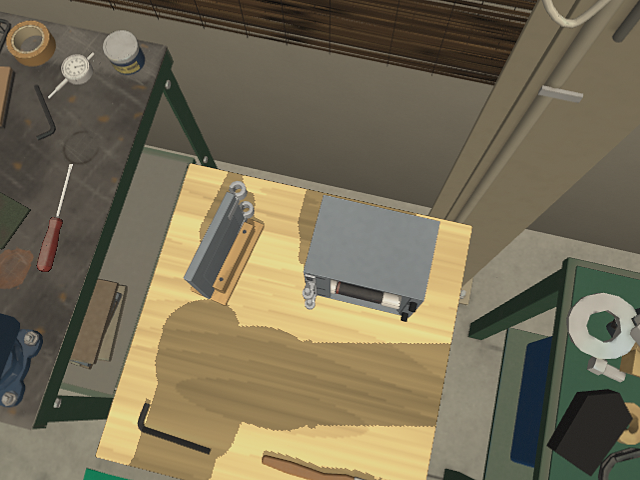

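View pics/side0.png

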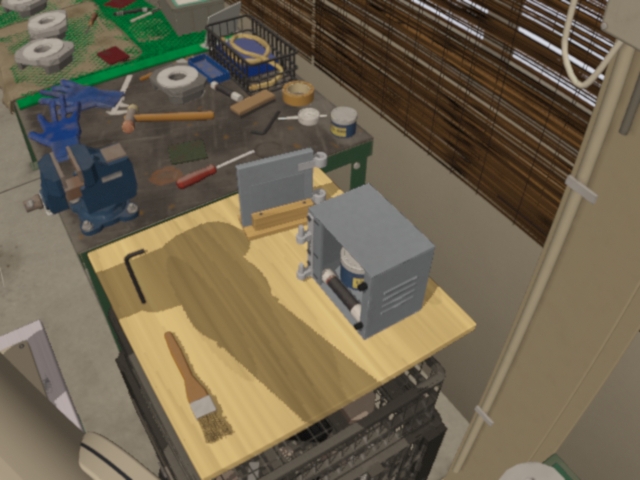

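```bash
cat > m.py <<'E'
from h import *
P=np.load("pics/top0.npy"); S=np.load("pics/side0.npy")
v,u=np.mgrid[0:480,0:640]
def fit(Q,lab):
    r=cv2.minAreaRect(Q[:,:2].astype(np.float32)); print(lab,len(Q),"rect",np.round(r[0],1),np.round(r[1],1),round(r[2],2),"z",np.median(Q[:,2]).round(1),'box',cv2.boxPoints(r).round(1).tolist())
bd=P[330:380,200:420].reshape(-1,3);print("board z",np.nanmedian(bd[:,2]))
for n,A in(("top",P),("side",S)):
    z=A[...,2]
    for lab,zr,xy in(("cab",(268,288),None),("door",(264,284),None)):
        m=(z>zr[0])&(z<zr[1])
        if n=="top": m&=((u>295)&(u<450)&(v>185)&(v<330)) if lab=="cab" else ((u>175)&(u<262)&(v>175)&(v<310))
        else: m&=((u>305)&(u<440)&(v>180)&(v<300)) if lab=="cab" else ((u>230)&(u<335)&(v>140)&(v<235))
        fit(A[m],n+" "+lab)
    # all door points, above rest
    m=(z>185)&(z<290)&(((u>175)&(u<262)&(v>175)&(v<310)) if n=="top" else ((u>230)&(u<330)&(v>140)&(v<225)))
    np.save(f"pics/{n}_door.npy",A[m]); print(m.sum())
    m=(z>150)&(z<275)&(((u>298)&(u<320)&(v>270)&(v<312)) if n=="top" else ((u>292)&(u<316)&(v>185)&(v<285)))
    Q=A[m]; 
    for q in Q[::max(1,len(Q)//45)]: print(q.round(0).astype(int).tolist(),end=' ')
    print()
i=cv2.imread("pics/top0.png"); a=cv2.resize(i[170:320,170:330],None,fx=3.6,fy=3.6,interpolation=cv2.INTER_CUBIC)
cv2.imwrite("pics/crop1.png",a)
E
python3 m.py
```

```text
board z 132.44438988340858
top cab 9910 rect [ 630.3 -185.8] [116.2 160.5] 0.21 z 277.4 box [[571.9000244140625, -105.80000305175781], [572.5, -266.29998779296875], [688.5999755859375, -265.8999938964844], [688.0, -105.4000015258789]]
top door 1044 rect [597.9  27.8] [ 13.3 131.8] 79.92 z 274.1 box [[531.9000244140625, 32.79999923706055], [661.5999755859375, 9.699999809265137], [663.9000244140625, 22.899999618530273], [534.2000122070312, 45.900001525878906]]
2784
[578, -107, 275] [578, -113, 270] [577, -113, 270] [575, -111, 269] [578, -124, 269] [575, -118, 270] [573, -112, 269] [579, -123, 253] [573, -118, 266] [576, -110, 241] [578, -123, 243] [575, -117, 245] [574, -111, 235] [578, -125, 233] [575, -120, 235] [572, -115, 237] [570, -110, 235] [576, -122, 220] [569, -117, 238] [567, -110, 235] [576, -122, 205] [567, -118, 237] [561, -111, 252] [575, -120, 193] [560, -116, 256] [578, -123, 176] [563, -119, 237] [559, -110, 238] [575, -118, 170] [556, -115, 254] [577, -122, 157] [559, -119, 236] [556, -112, 235] [574, -119, 154] [556, -120, 238] [555, -118, 235] [553, -117, 236] [55
[... 599 characters left out ...]
, 201] [648, 11, 194] [672, 20, 174] [637, 13, 190] [653, 13, 181] [625, 16, 187] [640, 15, 178] [662, 10, 170] [635, 16, 173] [646, 8, 172] [666, 13, 157] [629, 4, 175] [647, -4, 171] [634, -1, 170] [634, -2, 166] [626, -1, 164] [616, 2, 162] [637, -4, 154] [578, -123, 274] [577, -122, 269] [577, -127, 268] [575, -117, 253] [559, -116, 254] [559, -118, 251] [558, -120, 249] [578, -124, 240] [568, -118, 236] [555, -114, 235] [569, -122, 233] [557, -121, 234] [576, -122, 222] [561, -123, 226] [574, -117, 211] [578, -122, 207] [571, -118, 197] [577, -121, 191] [574, -111, 173] [576, -120, 174] [571, -115, 165] [575, -119, 162] [575, -112, 151] [559, -121, 164] [578, -129, 157] [570, -122, 151]
```

View pics/crop1.png

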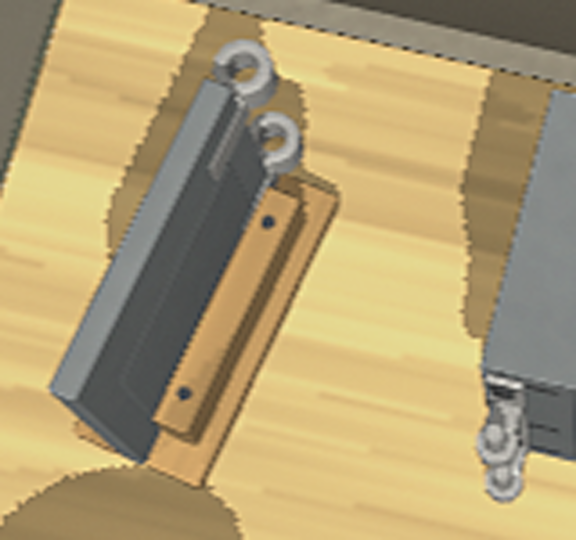

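```bash
cat > m2.py <<'E'
from h import *
from scipy.optimize import least_squares
P=np.load("pics/top0.npy"); S=np.load("pics/side0.npy")
for n,A in(("top",P),("side",S)):
    A=A.reshape(-1,3); A=A[~np.isnan(A[:,0])]
    def box(x,y,z): return A[(A[:,0]>x[0])&(A[:,0]<x[1])&(A[:,1]>y[0])&(A[:,1]<y[1])&(A[:,2]>z[0])&(A[:,2]<z[1])]
    for z in((251,257),(242,250),(233,239),(169,175)):
        q=box((545,566),(-140,-95),z); print(n,z,len(q),q.min(0).round(1),q.max(0).round(1),np.median(q,0).round(1)) if len(q) else 0
    # cabinet edges
    q=box((600,670),(-290,-90),(274,281)); xs=np.round(q[:,0]/5); 
    e=np.array([[g[:,0].mean(),g[:,1].min(),g[:,1].max()] for k in np.unique(xs) for g in [q[xs==k]]])
    print("side edges",np.polyfit(e[:,0]-630,e[:,1],1).round(4),np.polyfit(e[:,0]-630,e[:,2],1).round(4))
    q=box((560,700),(-255,-140),(274,281)); ys=np.round(q[:,1]/5)
    e=np.array([[g[:,1].mean(),g[:,0].min(),g[:,0].max()] for k in np.unique(ys) for g in [q[ys==k]]])
    print("front/back",np.polyfit(e[:,0]+186,e[:,1],1).round(4),np.polyfit(e[:,0]+186,e[:,2],1).round(4))
    # door top
    q=box((525,670),(0,60),(270,279)); c,ev=np.linalg.eigh(np.cov(q[:,:2].T)); d=ev[:,1]*np.sign(ev[0,1]); nn=np.array([-d[1],d[0]])
    a=q[:,:2]@d;b=q[:,:2]@nn; a1,a2=np.percentile(a,[.5,99.5]);b1,b2=np.percentile(b,[1,99]); print("door yaw",np.degrees(np.arctan2(d[1],d[0])).round(2),(d*(a1+a2)/2+nn*(b1+b2)/2).round(1),a2-a1,b2-b1,np.median(q[:,2]))
    # door face tilt
    q=box((525,670),(-10,70),(185,268)); b=q[:,:2]@nn; a=q[:,:2]@d; k=(a>a1+10)&(a<a2-15)
    mm=k&(abs(b-np.median(b[k]))<6); print("tilt db/dz",np.polyfit(q[mm,2],b[mm],1).round(4), len(q[mm]))
    # knuckle
    kn=box((660,705),(-15,35),(170,280)); print("kn",kn.min(0).round(1),kn.max(0).round(1))
E
python3 m2.py
```

```text
top (251, 257) 29 [ 556.  -118.8  251.5] [ 563.4 -111.3  256.5] [ 559.2 -115.5  253.9]
top (242, 250) 7 [ 555.8 -118.7  243. ] [ 563.  -110.6  247.8] [ 556.9 -115.1  246.8]
top (233, 239) 59 [ 552.5 -122.4  233.2] [ 565.9 -107.5  238.9] [ 557.  -117.4  236.3]
top (169, 175) 23 [ 556.3 -118.6  169. ] [ 563.1 -111.   174.5] [ 559.6 -115.3  172.3]
side edges [-6.900000e-03 -2.654688e+02] [-2.600000e-03 -1.060741e+02]
front/back [7.300000e-03 5.777736e+02] [4.600000e-03 6.874078e+02]
door yaw -10.01 [597.7  28. ] 130.26139871754856 12.182076823346819 274.33401664433825
tilt db/dz [7.800000e-03 1.239098e+02] 1251
kn [660.2   1.8 170.2] [688.6  25.8 276.4]
side (251, 257) 20 [ 554.8 -121.8  251.2] [ 562.4 -110.5  255.4] [ 558.1 -116.4  253.3]
side (242, 250) 21 [ 555.3 -119.9  242.2] [ 561.8 -114.2  249.7] [ 557.9 -118.7  245.4]
side (233, 239) 47 [ 552.1 -123.9  233.1] [ 565.7 -110.   238.8] [ 557.7 -119.4  235.8]
side (169, 175) 15 [ 557. -120.  170.] [ 562.6 -113.4  174.7] [ 559.5 -117.   172.5]
side edges [ 9.000000e-04 -2.673155e+02] [ 3.200000e-03 -1.069757e+02]
front/back [5.700000e-03 5.771999e+02] [6.500000e-03 6.872379e+02]
door yaw -9.73 [597.9  26.7] 129.53889888961942 14.771213486638928 273.5356009469411
tilt db/dz [1.350000e-02 1.194515e+02] 2303
kn [6.600e+02 5.000e-01 1.701e+02] [689.1  26.9 274.3]
```

Request:
{"op": "play_rows", "data": {
  "moves": [
    {"x": 0.5, "y": 0.775, "z": 0.275, "roll": -0.0782},
    {"x": 0.5, "y": 0.775, "z": 0.275, "roll": -0.0782},
    {"x": 0.5, "y": 0.775, "z": 0.275, "roll": -0.0782},
    {"x": 0.5, "y": 0.775, "z": 0.275, "roll": -0.0782},
    {"x": 0.5, "y": 0.775, "z": 0.275, "roll": -0.0782},
    {"x": 0.5, "y": 0.775, "z": 0.275, "roll": -0.0782},
    {"x": 0.5, "y": 0.775, "z": 0.275, "roll": -0.0782},
    {"x": 0.5, "y": 0.775, "z": 0.275, "roll": -0.0782}
  ],
  "fingers": 0,
  "force": 40
}}

```text
clock: 0.9
eef_pos: [396.2, -280.8, 414.8]
tcp_rot: [0.0, 0.996, -0.086, 0.0]
contact_force: [1.0, -0.1, -0.5]
grip_width: 1.002
gripper_force: 0.0
```

Request:
{"op": "play_rows", "data": {
  "moves": [
    {"x": 0.5075, "y": 0.78, "z": 0},
    {"x": 0.5075, "y": 0.78, "z": 0},
    {"x": 0.5075, "y": 0.78, "z": 0},
    {"x": 0.5075, "y": 0.78, "z": 0},
    {"x": 0.5075, "y": 0.78, "z": 0},
    {"x": 0.5075, "y": 0.78, "z": 0},
    {"x": 0.5075, "y": 0.78, "z": 0},
    {"x": 0.5075, "y": 0.78, "z": 0}
  ]
}}

```text
validation failed for argument at $.mo...
```

Request:
{"op": "play_rows", "data": {
  "moves": [
    {"z": -0.1},
    {"z": -0.2},
    {"z": -0.28},
    {"z": -0.28},
    {"z": -0.28}
  ]
}}

```text
validation failed for argument at $.mo...
```

Request:
{"op": "play_rows", "data": {
  "moves": [
    {"x": 0.5075, "y": 0.78, "z": 0.0, "roll": 0.0},
    {"x": 0.5075, "y": 0.78, "z": 0.0, "roll": 0.0},
    {"x": 0.5075, "y": 0.78, "z": 0.0, "roll": 0.0},
    {"x": 0.5075, "y": 0.78, "z": 0.0, "roll": 0.0},
    {"x": 0.5075, "y": 0.78, "z": 0.0, "roll": 0.0},
    {"x": 0.5075, "y": 0.78, "z": 0.0, "roll": 0.0},
    {"x": 0.5075, "y": 0.78, "z": 0.0, "roll": 0.0},
    {"x": 0.5075, "y": 0.78, "z": 0.0, "roll": 0.0}
  ]
}}

```text
clock: 1.7
eef_pos: [598.6, 32.8, 413.0]
tcp_rot: [-0.001, 0.996, -0.085, -0.001]
contact_force: [-1.0, -0.6, -0.3]
grip_width: 0.997
gripper_force: 0.0
```

Request:
{"op": "play_rows", "data": {
  "moves": [
    {"x": 0.0, "y": 0.0, "z": -0.1, "roll": 0.0},
    {"x": 0.0, "y": 0.0, "z": -0.2, "roll": 0.0},
    {"x": 0.0, "y": 0.0, "z": -0.275, "roll": 0.0},
    {"x": 0.0, "y": 0.0, "z": -0.275, "roll": 0.0},
    {"x": 0.0, "y": 0.0, "z": -0.275, "roll": 0.0}
  ]
}}

```text
clock: 2.2
eef_pos: [597.8, 28.1, 304.6]
tcp_rot: [-0.0, 0.996, -0.087, -0.0]
contact_force: [0.4, -0.2, 1.4]
grip_width: 0.998
gripper_force: 0.0
```

Run:
```python
from h import *
s=sense();print(s['clock'],s['eef_pos'],s['tcp_rot'],s['contact_force'])
i,P=cloud("side");cv2.imwrite("pics/s1.png",cv2.resize(i[80:280,200:460],None,fx=3,fy=3))
```

```text
2.2 [597.7991193   28.06602727 304.62268065] [-8.12097477e-06  9.96193452e-01 -8.71698580e-02 -1.47620715e-04] [ 0.37283471 -0.24356532  1.42579886]
```

View pics/s1.png

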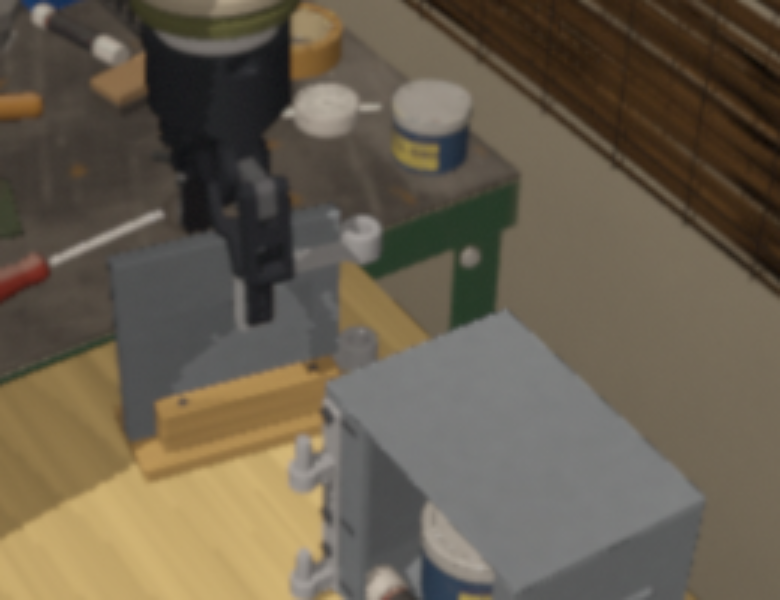

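The fingers straddle the door (crop 250,280), between its knob side and hinge straps. Closing now.

Request:
{"op": "play_rows", "data": {
  "moves": [
    {"x": 0.0, "y": 0.0, "z": 0.0, "roll": 0.0},
    {"x": 0.0, "y": 0.0, "z": 0.0, "roll": 0.0},
    {"x": 0.0, "y": 0.0, "z": 0.0, "roll": 0.0},
    {"x": 0.0, "y": 0.0, "z": 0.0, "roll": 0.0},
    {"x": 0.0, "y": 0.0, "z": 0.0, "roll": 0.0},
    {"x": 0.0, "y": 0.0, "z": 0.0, "roll": 0.0},
    {"x": 0.0, "y": 0.0, "z": 0.0, "roll": 0.0},
    {"x": 0.0, "y": 0.0, "z": 0.0, "roll": 0.0}
  ],
  "fingers": 255,
  "force": 60
}}

```text
clock: 3.05
eef_pos: [597.8, 28.2, 304.2]
tcp_rot: [0.0, 0.996, -0.087, 0.0]
contact_force: [-0.6, 0.5, 3.5]
grip_width: 0.131
gripper_force: 59.2
```

Request:
{"op": "play_rows", "data": {
  "moves": [
    {"x": 0.0, "y": 0.0, "z": 0.02, "roll": 0.0},
    {"x": 0.0, "y": 0.0, "z": 0.045, "roll": 0.0},
    {"x": 0.0, "y": 0.0, "z": 0.07, "roll": 0.0},
    {"x": 0.0, "y": 0.0, "z": 0.1, "roll": 0.0},
    {"x": 0.0, "y": 0.0, "z": 0.13, "roll": 0.0},
    {"x": 0.0, "y": 0.0, "z": 0.16, "roll": 0.0},
    {"x": 0.0, "y": 0.0, "z": 0.16, "roll": 0.0}
  ]
}}

```text
clock: 3.75
eef_pos: [598.2, 28.3, 370.3]
tcp_rot: [-0.0, 0.996, -0.087, 0.002]
contact_force: [-0.5, 1.1, -4.2]
grip_width: 0.133
gripper_force: 58.5
```

Request:
{"op": "play_rows", "data": {
  "moves": [
    {"x": -0.05, "y": 0.0, "z": 0.0, "roll": 0.0},
    {"x": -0.12, "y": 0.0, "z": 0.0, "roll": 0.003},
    {"x": -0.2, "y": -0.02, "z": 0.0, "roll": 0.009},
    {"x": -0.28, "y": -0.06, "z": 0.0, "roll": 0.015},
    {"x": -0.36, "y": -0.12, "z": 0.0, "roll": 0.021},
    {"x": -0.42, "y": -0.2, "z": 0.0, "roll": 0.027},
    {"x": -0.42, "y": -0.28, "z": 0.0, "roll": 0.027},
    {"x": -0.42, "y": -0.33, "z": 0.0, "roll": 0.027}
  ]
}}

```text
clock: 4.55
eef_pos: [428.7, -106.3, 368.1]
tcp_rot: [0.001, 1.0, -0.004, 0.0]
contact_force: [-0.0, 0.6, -4.4]
grip_width: 0.13
gripper_force: 58.9
```

Request:
{"op": "play_rows", "data": {
  "moves": [
    {"x": 0.0, "y": -0.0125, "z": -0.02, "roll": 0.0},
    {"x": 0.0, "y": -0.0265, "z": -0.05, "roll": 0.0},
    {"x": 0.0, "y": -0.0265, "z": -0.08, "roll": 0.0},
    {"x": 0.0, "y": -0.0265, "z": -0.08, "roll": 0.0},
    {"x": 0.0, "y": -0.0265, "z": -0.08, "roll": 0.0}
  ]
}}

```text
clock: 5.05
eef_pos: [429.7, -113.6, 335.5]
tcp_rot: [-0.0, 1.0, -0.002, -0.0]
contact_force: [0.3, 0.7, -3.1]
grip_width: 0.135
gripper_force: 58.7
```

```bash
cat > door.py <<'E'
from h import *
tag=sys.argv[1]
s=sense();print(s['clock'],s['eef_pos'].round(1),s['tcp_rot'].round(4),s['contact_force'].round(1))
for n in("top","side"):
    i,P=cloud(n);cv2.imwrite(f"pics/{n}_{tag}.png",i);np.save(f"pics/{n}_{tag}.npy",P)
E
python3 door.py a
python3 - <<'E'
from h import *
for n in("top","side"):
    A=np.load(f"pics/{n}_a.npy").reshape(-1,3);A=A[~np.isnan(A[:,0])]
    q=A[(A[:,0]>340)&(A[:,0]<505)&(abs(A[:,1]+114.6)<25)&(A[:,2]>200)&(A[:,2]<325)]
    h=np.histogram(q[:,2],bins=np.arange(200,326,3)); print(h[0])
    t=q[(q[:,2]>300)&(q[:,2]<309)&((abs(q[:,0]-430)>30))]
    print(n,len(t),t.min(0).round(1),t.max(0).round(1),np.median(t,0).round(1))
    for lo,hi in((360,400),(460,492)):
        g=t[(t[:,0]>lo)&(t[:,0]<hi)]
        if len(g): print(lo,len(g),np.percentile(g[:,1],[2,50,98]).round(1),np.median(g[:,2]))
    kn=A[(A[:,0]>498)&(A[:,0]<535)&(abs(A[:,1]+114.6)<25)&(A[:,2]>160)&(A[:,2]<325)]
    if len(kn): print("kn",len(kn),np.percentile(kn,[1,99],axis=0).round(1).tolist())
E
```

```text
5.05 [ 429.7 -113.6  335.5] [-2.0e-04  1.0e+00 -1.7e-03 -4.0e-04] [ 0.3  0.7 -3.1]
[0 0 0 0 0 0 0 0 0 0 0 0 0 0 0 0 0 0 0 0 0 0 0 0 0 0 0 0 0 0 0 0 0 0 0 0 0
 0 0 0 0]Traceback (most recent call last):
  File "<stdin>", line 7, in <module>
    return umr_minimum(a, axis, None, out, keepdims, initial, where)
ValueError: zero-size array to reduction operation minimum which has no identity
```

Run:
```python
from h import *
a=cv2.imread("pics/top_a.png")[160:380,190:480]; b=cv2.imread("pics/side_a.png")[100:320,200:490]
cv2.imwrite("pics/ab.png",cv2.resize(np.hstack([a,b]),(800,304),interpolation=cv2.INTER_CUBIC))
A=np.load(f"pics/side_a.npy").reshape(-1,3);A=A[~np.isnan(A[:,0])]
q=A[(A[:,0]>340)&(A[:,0]<535)&(abs(A[:,1]+114.6)<25)&(A[:,2]>160)&(A[:,2]<325)]
print(len(q),np.histogram(q[:,2],bins=np.arange(200,326,5))[0])
t=q[(q[:,2]>301)&(q[:,2]<311)]
for lo in range(360,500,10):
    g=t[(t[:,0]>lo)&(t[:,0]<lo+10)]
    if len(g): print(lo,len(g),np.percentile(g[:,1],[2,50,98]).round(1),np.median(g[:,2]))
kn=q[q[:,0]>503]
for lo in range(170,320,6):
    g=kn[(kn[:,2]>lo)&(kn[:,2]<lo+6)]
    if len(g): print(lo,len(g),g.min(0).round(1),g.max(0).round(1))
```

```text
6089 [269 260 208 198 194 212 203 218 198 222 209 206 207 193 243 277 275 332
 183 154 322 284  37  25  16]
360 38 [-121.6 -116.6 -108.6] 304.532522953113
370 60 [-121.2 -116.4 -109.1] 305.05111489302857
380 64 [-120.9 -116.1 -108.8] 304.6265812393664
390 62 [-121.3 -116.2 -108.3] 304.7185410321545
400 60 [-121.6 -116.6 -108.4] 305.2403971689248
410 95 [-133.7 -117.   -99.9] 305.5983078724371
420 7 [-133.5 -122.8 -109.7] 308.8110363120775
430 4 [-117.7 -116.2 -113.3] 304.92508489180005
450 2 [-111.6 -111.4 -111.3] 306.0630219287149
460 43 [-120.6 -115.  -108.1] 305.1064070750417
470 51 [-120.8 -116.6 -109.9] 304.99387989292484
480 52 [-121.1 -116.7 -109.3] 305.25802939967167
490 28 [-120.9 -116.2 -109.5] 305.1422061384237
188 28 [ 503.5 -126.9  188.1] [ 520.2 -107.3  193.9]
194 42 [ 504.  -126.9  194.1] [ 519.7 -106.9  199.8]
200 82 [ 503.1 -126.6  200. ] [ 521.9 -103.2  206. ]
206 32 [ 503.4 -125.8  206. ] [ 519.5 -104.1  207.6]
266 9 [ 503.  -126.2  269.1] [ 514.7 -122.7  271.5]
272 35 [ 503.  -127.3  272.2] [ 518.  -108.8  277.9]
278 49 [ 503.  -127.5  278. ] [ 518.6 -107.5  283.9]
284 112 [ 503.1 -127.9  284.2] [ 520.8 -103.9  289.5]
290 1 [ 514.4 -109.7  290.4] [ 514.4 -109.7  290.4]
```

View pics/ab.png

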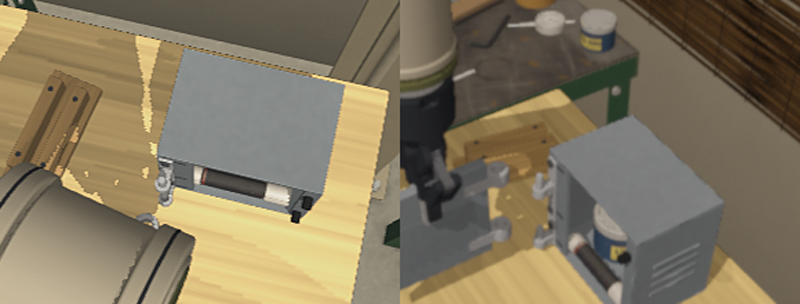

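Request:
{"op": "play_rows", "data": {
  "moves": [
    {"x": 0.025, "y": 0.0, "z": 0.0, "roll": 0.0},
    {"x": 0.05, "y": 0.0, "z": 0.0, "roll": 0.0},
    {"x": 0.075, "y": 0.0, "z": 0.0, "roll": 0.0},
    {"x": 0.1, "y": 0.0, "z": 0.0, "roll": 0.0},
    {"x": 0.125, "y": 0.0, "z": 0.0, "roll": 0.0},
    {"x": 0.125, "y": 0.0, "z": -0.01, "roll": 0.0},
    {"x": 0.125, "y": 0.0, "z": -0.02, "roll": 0.0},
    {"x": 0.125, "y": 0.0, "z": -0.02, "roll": 0.0}
  ]
}}

```text
clock: 5.95
eef_pos: [479.2, -114.5, 327.1]
tcp_rot: [-0.0, 1.0, -0.003, -0.001]
contact_force: [0.2, 0.2, -4.3]
grip_width: 0.128
gripper_force: 58.9
```

```bash
python3 door.py b
python3 - <<'E'
from h import *
a=cv2.imread("pics/top_b.png")[230:350,260:420]; b=cv2.imread("pics/side_b.png")[140:320,230:390]
cv2.imwrite("pics/abb.png",np.hstack([cv2.resize(a,(480,360),interpolation=cv2.INTER_CUBIC),cv2.resize(b,(320,360),interpolation=cv2.INTER_CUBIC)]))
A=np.load(f"pics/side_b.npy").reshape(-1,3);A=A[~np.isnan(A[:,0])]
q=A[(A[:,0]>390)&(A[:,0]<575)&(abs(A[:,1]+114.6)<25)&(A[:,2]>140)&(A[:,2]<325)]
for lo,hi in ((145,153),(160,166),(168,174),(180,184),(184,190),(190,196),(196,201),(228,234),(234,239),(240,250),(262,268),(268,274),(274,283)):
    g=q[(q[:,2]>lo)&(q[:,2]<hi)&(q[:,0]>548)]
    if len(g): print(lo,hi,len(g),g.min(0).round(1),g.max(0).round(1))
E
```

```text
5.95 [ 479.2 -114.5  327.1] [-1.0e-04  1.0e+00 -2.5e-03 -7.0e-04] [ 0.2  0.2 -4.3]
145 153 67 [ 551.9 -124.3  145.1] [ 574.9 -110.5  153. ]
160 166 18 [ 554.8 -123.3  160. ] [ 574.9 -115.4  165.6]
168 174 13 [ 557.  -120.5  168.2] [ 574.9 -116.1  173.3]
180 184 19 [ 548.9 -127.8  180.4] [ 574.8 -118.8  183.7]
184 190 53 [ 548.  -127.4  184.1] [ 575.  -106.5  189.9]
190 196 97 [ 548.  -127.7  190. ] [ 574.8 -103.6  196. ]
196 201 68 [ 548.3 -127.8  196.1] [ 574.8 -105.7  200.3]
228 234 47 [ 551.8 -123.5  228. ] [ 574.5 -114.7  234. ]
234 239 84 [ 552.1 -124.4  234.1] [ 574.9 -108.8  238.9]
240 250 36 [ 555.  -121.8  240.6] [ 575.  -109.1  250. ]
262 268 47 [ 548.2 -129.3  262. ] [ 574.9 -108.6  267.8]
268 274 61 [ 548.4 -128.9  268.2] [ 574.7 -108.7  273.8]
274 283 140 [ 548.1 -127.8  274.2] [ 571.3 -104.3  280.7]
```

View pics/abb.png

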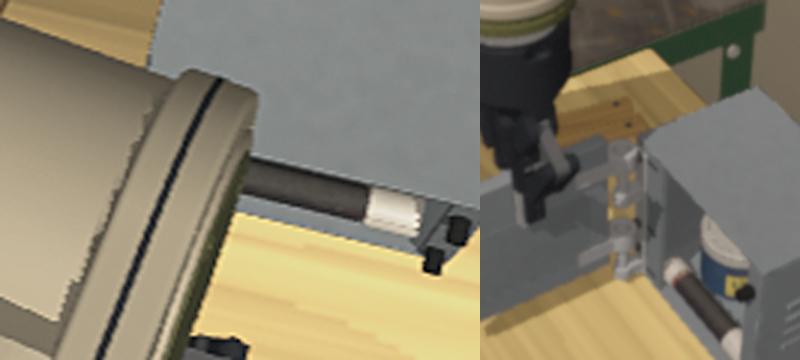

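The knuckles (side crop 620,235) sit right over the pins, within about 1 mm. Lowering gently.

Request:
{"op": "play_rows", "data": {
  "moves": [
    {"x": 0.001, "y": -0.0012, "z": -0.007, "roll": 0.0},
    {"x": 0.001, "y": -0.0012, "z": -0.014, "roll": 0.0},
    {"x": 0.001, "y": -0.0012, "z": -0.018, "roll": 0.0},
    {"x": 0.001, "y": -0.0012, "z": -0.022, "roll": 0.0},
    {"x": 0.001, "y": -0.0012, "z": -0.022, "roll": 0.0},
    {"x": 0.001, "y": -0.0012, "z": -0.022, "roll": 0.0}
  ]
}}

```text
clock: 6.65
eef_pos: [480.1, -115.0, 319.2]
tcp_rot: [0.0, 1.0, -0.002, 0.0]
contact_force: [0.3, -0.1, -3.8]
grip_width: 0.133
gripper_force: 58.9
```

Request:
{"op": "play_rows", "data": {
  "moves": [
    {"x": 0.0, "y": 0.0, "z": -0.005, "roll": 0.0},
    {"x": 0.0, "y": 0.0, "z": -0.0075, "roll": 0.0},
    {"x": 0.0, "y": 0.0, "z": -0.01, "roll": 0.0},
    {"x": 0.0, "y": 0.0, "z": -0.01, "roll": 0.0}
  ]
}}

```text
clock: 7.05
eef_pos: [480.1, -115.0, 315.0]
tcp_rot: [0.0, 1.0, -0.002, -0.0]
contact_force: [0.4, -0.1, -3.7]
grip_width: 0.132
gripper_force: 58.9
```

Request:
{"op": "play_rows", "data": {
  "moves": [
    {"x": 0.0, "y": 0.0, "z": -0.005, "roll": 0.0},
    {"x": 0.0, "y": 0.0, "z": -0.01, "roll": 0.0},
    {"x": 0.0, "y": 0.0, "z": -0.015, "roll": 0.0},
    {"x": 0.0, "y": 0.0, "z": -0.02, "roll": 0.0},
    {"x": 0.0, "y": 0.0, "z": -0.02, "roll": 0.0}
  ]
}}

```text
clock: 7.55
eef_pos: [480.0, -115.0, 306.8]
tcp_rot: [-0.0, 1.0, -0.002, -0.0]
contact_force: [-0.5, -0.6, -2.6]
grip_width: 0.13
gripper_force: 58.9
```

Request:
{"op": "play_rows", "data": {
  "moves": [
    {"x": 0.0, "y": 0.0, "z": -0.004, "roll": 0.0},
    {"x": 0.0, "y": 0.0, "z": -0.008, "roll": 0.0},
    {"x": 0.0, "y": 0.0, "z": -0.01, "roll": 0.0},
    {"x": 0.0, "y": 0.0, "z": -0.01, "roll": 0.0}
  ]
}}

```text
clock: 7.95
eef_pos: [480.1, -115.0, 303.0]
tcp_rot: [0.0, 1.0, -0.002, -0.0]
contact_force: [-0.4, 0.1, -4.1]
grip_width: 0.133
gripper_force: 58.9
```

Request:
{"op": "play_rows", "data": {
  "moves": [
    {"x": 0.0, "y": 0.0, "z": -0.002, "roll": 0.0},
    {"x": 0.0, "y": 0.0, "z": -0.004, "roll": 0.0},
    {"x": 0.0, "y": 0.0, "z": -0.004, "roll": 0.0}
  ]
}}

```text
clock: 8.25
eef_pos: [480.2, -115.0, 302.0]
tcp_rot: [0.0, 1.0, -0.002, 0.0]
contact_force: [-1.5, 0.1, 0.2]
grip_width: 0.132
gripper_force: 59.6
```

Force now carries the door's weight at the predicted height: it's seated. Release.

Request:
{"op": "play_rows", "data": {
  "moves": [
    {"x": 0.0, "y": 0.0, "z": 0.0, "roll": 0.0},
    {"x": 0.0, "y": 0.0, "z": 0.0, "roll": 0.0},
    {"x": 0.0, "y": 0.0, "z": 0.0, "roll": 0.0},
    {"x": 0.0, "y": 0.0, "z": 0.0, "roll": 0.0},
    {"x": 0.0, "y": 0.0, "z": 0.0, "roll": 0.0},
    {"x": 0.0, "y": 0.0, "z": 0.0, "roll": 0.0},
    {"x": 0.0, "y": 0.0, "z": 0.0, "roll": 0.0},
    {"x": 0.0, "y": 0.0, "z": 0.0, "roll": 0.0}
  ],
  "fingers": 0
}}

```text
clock: 9.05
eef_pos: [480.1, -115.0, 301.5]
tcp_rot: [0.0, 1.0, -0.002, 0.0]
contact_force: [-0.9, 0.2, -0.4]
grip_width: 1.001
gripper_force: 0.0
```

Request:
{"op": "play_rows", "data": {
  "moves": [
    {"x": 0.0, "y": 0.0, "z": 0.05, "roll": 0.0},
    {"x": 0.0, "y": 0.0, "z": 0.12, "roll": 0.0},
    {"x": 0.0, "y": 0.0, "z": 0.2, "roll": 0.0},
    {"x": -0.05, "y": 0.1, "z": 0.25, "roll": 0.0},
    {"x": -0.1, "y": 0.2, "z": 0.25, "roll": 0.0},
    {"x": -0.1, "y": 0.3, "z": 0.25, "roll": 0.0},
    {"x": -0.1, "y": 0.3, "z": 0.25, "roll": 0.0}
  ]
}}

```text
clock: 9.75
eef_pos: [439.6, 10.4, 402.4]
tcp_rot: [0.0, 1.0, 0.001, 0.001]
contact_force: [0.4, -0.3, 0.3]
grip_width: 1.001
gripper_force: 0.0
```

```bash
python3 door.py c
python3 - <<'E'
from h import *
a=cv2.imread("pics/top_c.png")[180:380,200:480]; b=cv2.imread("pics/side_c.png")[120:320,180:460]
cv2.imwrite("pics/abc.png",cv2.resize(np.hstack([a,b]),(800,286),interpolation=cv2.INTER_CUBIC))
for n in("top","side"):
    A=np.load(f"pics/{n}_c.npy").reshape(-1,3);A=A[~np.isnan(A[:,0])]
    q=A[(A[:,0]>390)&(A[:,0]<545)&(abs(A[:,1]+114.6)<60)&(A[:,2]>262)&(A[:,2]<282)]
    if len(q)>20:
        r=cv2.minAreaRect(q[:,:2].astype(np.float32)); print(n,len(q),r,np.median(q[:,2]))
E
```

```text
9.75 [439.6  10.4 402.4] [1.0e-04 1.0e+00 1.3e-03 1.0e-03] [ 0.4 -0.3  0.3]
top 1024 ((477.36328125, -114.86270141601562), (12.257767677307129, 131.70413208007812), 89.77072143554688) 268.89464291652405
side 780 ((477.2927551269531, -116.24119567871094), (131.49525451660156, 15.035722732543945), 0.3296659588813782) 267.26083846122174
```

View pics/abc.png

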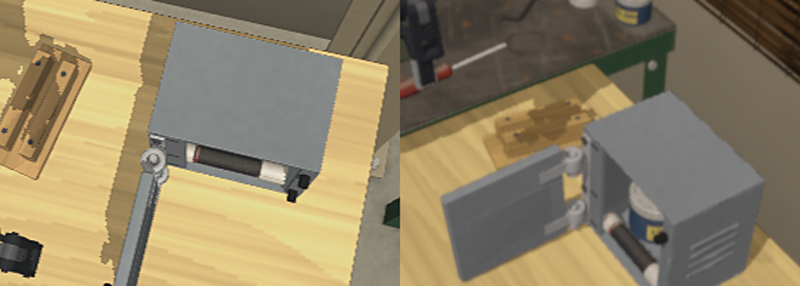

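The door hangs at both knuckles, open and free (top crop 152,165). Now swing it shut with closed fingers on the knob face, above the knob.

Request:
{"op": "play_rows", "data": {
  "moves": [
    {"x": 0.0, "y": 0.0, "z": 0.0, "roll": 0.0},
    {"x": 0.0, "y": 0.0, "z": 0.0, "roll": 0.0},
    {"x": 0.0, "y": -0.1, "z": -0.1, "roll": 0.0},
    {"x": 0.0, "y": -0.15, "z": -0.2, "roll": 0.0},
    {"x": 0.0, "y": -0.15, "z": -0.245, "roll": 0.0},
    {"x": 0.0, "y": -0.15, "z": -0.245, "roll": 0.0},
    {"x": 0.0, "y": -0.15, "z": -0.245, "roll": 0.0}
  ],
  "fingers": 255,
  "force": 20
}}

```text
clock: 10.55
eef_pos: [440.4, -55.0, 304.3]
tcp_rot: [-0.0, 1.0, -0.003, 0.0]
contact_force: [0.3, 0.4, 0.3]
grip_width: 0.001
gripper_force: 0.0
```

Run:
```python
import numpy as np
for k,t in enumerate(range(0,91,5)):
    t=np.radians(t);d=22; r=120
    p=np.array([560,-115])+[-r*np.cos(t)-d*np.sin(t), -r*np.sin(t)+d*np.cos(t)]
    print(k*5,p.round(0),((p-[440,-55])/400).round(4))
```

```text
0 [440. -93.] [ 0.    -0.095]
5 [ 439. -104.] [-0.0037 -0.1214]
10 [ 438. -114.] [-0.005  -0.1479]
15 [ 438. -125.] [-0.004  -0.1745]
20 [ 440. -135.] [-0.0007 -0.2009]
25 [ 442. -146.] [ 0.0049 -0.2269]
30 [ 445. -156.] [ 0.0127 -0.2524]
35 [ 449. -166.] [ 0.0227 -0.277 ]
40 [ 454. -175.] [ 0.0348 -0.3007]
45 [ 460. -184.] [ 0.049  -0.3232]
50 [ 466. -193.] [ 0.065  -0.3445]
55 [ 473. -201.] [ 0.0829 -0.3642]
60 [ 481. -208.] [ 0.1024 -0.3823]
65 [ 489. -214.] [ 0.1234 -0.3986]
70 [ 498. -220.] [ 0.1457 -0.4131]
75 [ 508. -225.] [ 0.1692 -0.4255]
80 [ 517. -229.] [ 0.1937 -0.4359]
85 [ 528. -233.] [ 0.2191 -0.4441]
90 [ 538. -235.] [ 0.245 -0.45 ]
```

Request:
{"op": "play_rows", "data": {
  "moves": [
    {"x": 0.0, "y": -0.06, "z": 0.0, "roll": 0.0},
    {"x": 0.0, "y": -0.085, "z": 0.0, "roll": 0.0},
    {"x": -0.003, "y": -0.11, "z": 0.0, "roll": 0.0},
    {"x": -0.005, "y": -0.135, "z": 0.0, "roll": 0.0},
    {"x": -0.005, "y": -0.16, "z": 0.0, "roll": 0.0},
    {"x": -0.002, "y": -0.187, "z": 0.0, "roll": 0.0},
    {"x": 0.002, "y": -0.214, "z": 0.0, "roll": 0.0},
    {"x": 0.0085, "y": -0.24, "z": 0.0, "roll": 0.0}
  ]
}}

```text
clock: 11.35
eef_pos: [443.7, -151.9, 303.5]
tcp_rot: [0.0, 1.0, -0.003, -0.0]
contact_force: [0.6, 0.2, 0.1]
grip_width: -0.001
gripper_force: 0.1
```

Request:
{"op": "play_rows", "data": {
  "moves": [
    {"x": 0.009, "y": -0.025, "z": 0.0, "roll": 0.0},
    {"x": 0.0203, "y": -0.049, "z": 0.0, "roll": 0.0},
    {"x": 0.0335, "y": -0.072, "z": 0.0, "roll": 0.0},
    {"x": 0.0485, "y": -0.094, "z": 0.0, "roll": 0.0},
    {"x": 0.0655, "y": -0.1145, "z": 0.0, "roll": 0.0},
    {"x": 0.0842, "y": -0.133, "z": 0.0, "roll": 0.0},
    {"x": 0.1044, "y": -0.15, "z": 0.0, "roll": 0.0},
    {"x": 0.126, "y": -0.166, "z": 0.0, "roll": 0.0}
  ]
}}

```text
clock: 12.15
eef_pos: [494.7, -217.9, 303.5]
tcp_rot: [0.0, 1.0, -0.002, -0.0]
contact_force: [-0.1, -0.1, -0.2]
grip_width: -0.004
gripper_force: 0.1
```

Request:
{"op": "play_rows", "data": {
  "moves": [
    {"x": 0.012, "y": -0.0075, "z": 0.0, "roll": 0.0},
    {"x": 0.024, "y": -0.014, "z": 0.0, "roll": 0.0},
    {"x": 0.036, "y": -0.02, "z": 0.0, "roll": 0.0},
    {"x": 0.048, "y": -0.025, "z": 0.0, "roll": 0.0},
    {"x": 0.06, "y": -0.03, "z": 0.0, "roll": 0.0},
    {"x": 0.072, "y": -0.034, "z": 0.0, "roll": 0.0},
    {"x": 0.084, "y": -0.038, "z": 0.0, "roll": 0.0},
    {"x": 0.094, "y": -0.041, "z": 0.0, "roll": 0.0}
  ]
}}

```text
clock: 12.95
eef_pos: [531.9, -233.9, 303.5]
tcp_rot: [0.0, 1.0, -0.002, 0.0]
contact_force: [-0.2, 0.4, 0.2]
grip_width: 0.002
gripper_force: 0.1
```

```bash
cat > e.py <<'E'
from h import *
import subprocess
tag=sys.argv[1]
A=np.load(f"pics/side_{tag}.npy").reshape(-1,3);A=A[~np.isnan(A[:,0])]
q=A[(A[:,0]>450)&(A[:,0]<575)&(A[:,1]>-290)&(A[:,1]<-130)&(A[:,2]>148)&(A[:,2]<225)]
for lo in range(-290,-130,15):
    g=q[(q[:,1]>lo)&(q[:,1]<lo+15)]
    if len(g)>5: print(lo,len(g),np.percentile(g[:,0],[10,50,90]).round(1))
a=cv2.imread(f"pics/top_{tag}.png")[180:380,200:480]; b=cv2.imread(f"pics/side_{tag}.png")[120:320,180:460]
cv2.imwrite(f"pics/ab{tag}.png",cv2.resize(np.hstack([a,b]),(800,286),interpolation=cv2.INTER_CUBIC))
E
python3 door.py d; python3 e.py d
```

```text
12.95 [ 531.9 -233.9  303.5] [ 0.      1.     -0.0024  0.    ] [-0.2  0.4  0.2]
-275 135 [543.  548.1 552.2]
-260 372 [534.8 542.1 565.6]
-245 212 [527.2 542.2 543.3]
-230 76 [542.7 543.6 544.4]
-215 68 [543.7 544.5 545.2]
-200 94 [545.1 545.9 546.9]
-185 153 [546.5 547.6 548.6]
-170 156 [547.8 548.7 549.7]
-155 149 [548.9 550.2 551.5]
-140 98 [550.1 551.6 552.7]
```

About 0.09 rad still to go; push on slowly.

Request:
{"op": "play_rows", "data": {
  "moves": [
    {"x": 0.005, "y": 0.0, "z": 0.0, "roll": 0.0},
    {"x": 0.01, "y": 0.0, "z": 0.0, "roll": 0.0},
    {"x": 0.015, "y": 0.0, "z": 0.0, "roll": 0.0},
    {"x": 0.0175, "y": 0.0, "z": 0.0, "roll": 0.0},
    {"x": 0.02, "y": 0.0, "z": 0.0, "roll": 0.0},
    {"x": 0.02, "y": 0.0, "z": 0.0, "roll": 0.0}
  ]
}}

```text
clock: 13.65
eef_pos: [539.6, -233.7, 303.5]
tcp_rot: [0.0, 1.0, -0.002, 0.0]
contact_force: [0.1, 0.2, -0.6]
grip_width: -0.001
gripper_force: 0.1
```

```bash
python3 door.py e; python3 e.py e
```

```text
13.65 [ 539.6 -233.7  303.5] [ 0.      1.     -0.0024  0.    ] [ 0.1  0.2 -0.6]
-275 164 [550.1 555.3 559.7]
-260 362 [539.  549.5 565.1]
-245 207 [534.4 549.1 550. ]
-230 83 [548.8 549.5 550.2]
-215 98 [549.  549.7 550.3]
-200 152 [549.4 550.5 551.4]
-185 181 [550.2 551.  552. ]
-170 180 [550.6 551.4 552.4]
-155 168 [550.9 552.1 553.3]
-140 108 [551.2 552.7 553.8]
```

Request:
{"op": "play_rows", "data": {
  "moves": [
    {"x": 0.003, "y": 0.0, "z": 0.0, "roll": 0.0},
    {"x": 0.006, "y": 0.0, "z": 0.0, "roll": 0.0},
    {"x": 0.008, "y": 0.0, "z": 0.0, "roll": 0.0},
    {"x": 0.009, "y": 0.0, "z": 0.0, "roll": 0.0},
    {"x": 0.01, "y": 0.0, "z": 0.0, "roll": 0.0},
    {"x": 0.01, "y": 0.0, "z": 0.0, "roll": 0.0}
  ]
}}

```text
clock: 14.35
eef_pos: [542.6, -233.9, 303.2]
tcp_rot: [-0.0, 1.0, -0.003, -0.001]
contact_force: [-8.3, 1.1, 2.5]
grip_width: 0.0
gripper_force: 3.8
```

On the stops at 8 N. Back off and check.

Request:
{"op": "play_rows", "data": {
  "moves": [
    {"x": -0.02, "y": 0.0, "z": 0.0, "roll": 0.0},
    {"x": -0.06, "y": 0.0, "z": 0.0, "roll": 0.0},
    {"x": -0.13, "y": 0.0, "z": 0.0, "roll": 0.0},
    {"x": -0.2, "y": 0.0, "z": 0.08, "roll": 0.0},
    {"x": -0.25, "y": 0.0, "z": 0.2, "roll": 0.0},
    {"x": -0.25, "y": 0.0, "z": 0.25, "roll": 0.0},
    {"x": -0.25, "y": 0.0, "z": 0.25, "roll": 0.0},
    {"x": -0.25, "y": 0.0, "z": 0.25, "roll": 0.0}
  ]
}}

```text
clock: 15.15
eef_pos: [443.6, -233.7, 403.7]
tcp_rot: [0.0, 1.0, -0.002, 0.001]
contact_force: [-0.6, 0.1, -0.6]
grip_width: 0.001
gripper_force: 0.0
```

```bash
python3 door.py f; python3 e.py f
```

```text
15.15 [ 443.6 -233.7  403.7] [ 4.0e-04  1.0e+00 -2.5e-03  7.0e-04] [-0.6  0.1 -0.6]
-275 118 [552.7 557.3 562.5]
-260 385 [542.3 552.7 562.9]
-245 222 [537.  551.8 553.1]
-230 146 [551.4 552.1 552.8]
-215 182 [551.7 552.4 553.2]
-200 190 [552.  552.7 553.3]
-185 181 [552.3 553.  553.8]
-170 177 [552.4 553.3 553.9]
-155 168 [552.6 553.6 554.3]
-140 103 [552.9 554.  554.7]
```

View pics/abf.png

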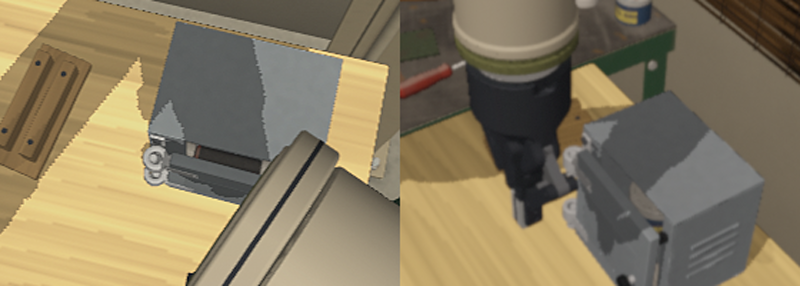

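The door is shut flat (side crop 615,225), within about 0.02 rad, on the stops; the gripper is clear of it.

```bash
python3 -c "
from workcell import *
print(sign_off())"
```

```text
the job is handed in; nothing more can be done
None
```

The door is hung on both pins, was let go while standing open, and is now swung shut onto the rubber stops (within about 0.02 rad of parallel); the robot is clear, and the job was handed in at about 15 s without a verdict coming back.

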